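# Lengthen the telescopic brush handle and prove it locked

### The job

The telescopic handle of the yellow brush, clamped in the steel holder on the counter, is locked at its short length. Squeeze the spring button in flush with the tube, draw the brush end out, away from the clamp, until the button snaps out through the next hole, and keep a steady outward tug of about 10 N on it for half a second, to prove that the button holds, before you let go. Never haul hard on the tube while the button is holding it, and leave the things around it where they are.

Things in the scene. Friction and masses are not known exactly. Their poses are not given: they have to be found in the camera images.
- holder: Steel holder screwed to the counter, cannot move. Origin: on the counter (z 0) straight below the button. x runs along the handle from clamp to brush, the way the brush end draws out; z is up. Base plate x -170 to 40 mm, 70 mm wide, 6 mm thick. It carries a level 20 mm square steel inner tube, axis 60 mm above the counter; the aluminium outer tube slides on that
- clamp (a point): Centre of the top of the holder's clamp block (45 mm along x, 56 mm wide, 88 mm high; a thumb screw on it reaches 112 mm), at x -142.5 mm of the holder's frame
- tube_mid (a point): Point on the outer tube's axis, 60 mm up, 40 mm on the brush side of its first hole (the one round the button as found). The tube is square, 26 mm wide and high (z 47 to 73 mm), wall 2 mm, from 42 mm behind that hole to 115 mm ahead of it. Free space above it and 25 mm or more beside and below it there
- brush (a point): Centre of the yellow brush block fixed on the outer tube's end: 75 mm long, 60 mm wide, z 44 to 76 mm, bristles below it down to z 12 mm; 147.5 mm from the button as found
- sleeve (a joint): Metres the outer tube is drawn out along the holder's +x; 0 as found, stop at 0.092. About 2 N friction, 0.35 kg, stays where left. 15 mm square holes in its -y wall: one round the button at 0; the next 50 to 80 mm nearer the clamp, in the 52 mm long, 27 mm wide end ferrule (front edge 12 to 42 mm behind the first hole's centre): exactly where must be felt
- pin (a joint): Metres the spring button is pressed in, along the holder's +y: 0 = out (locked), 0.0045 = flush with the tube's outside, 0.0065 = under its wall, 0.008 = stop. It sits on the inner tube and does not travel along x. Spring 2.4 N out, 5 N flush, 6.5 N under. It snaps out some 4 mm before the next hole's edge stops the tube; then the pull rises. Over 20 N between button and tube bends it
- pin_tip (a point): Centre of the button's outer tip, 60 mm up; at x 0, y -17.5 mm of the holder's frame as found, 4.5 mm proud of the tube. Round steel, 13 mm across, tip bevelled (6 mm flat, bevel 3 mm high). Not flush, it blocks the tube; held flush, e.g. pinched across the tube between flat fingers centred on it, it slips under the wall at a pull of 9 to 12 N, then runs at 4 to 7 N
- bowl: Small white ceramic bowl with steel screws, 104 mm across, 42 mm high; origin under its centre. To be left alone
- coupling: Aluminium coupling piece, an upright ring 40 mm across, 36 mm high; origin under its centre. To be left alone
- pitcher: Blue plastic blender pitcher, 132 mm across, 190 mm high, with a side handle; origin under its centre. To be left alone

How it is judged (in metres and radians):
On the way, in this order (a step that is already met when the one before it is completed fails the run):
1. the button is pressed in flush while the tube is still at its short length (value of joint pin above 0.0035 m and value of joint sleeve below 0.006 m), for 0.04 s.
2. the tube is drawn out with the button held down under its wall (value of joint pin above 0.005 m and value of joint sleeve above 0.014 m), for 0.04 s.
3. with the button out through the next hole, a tug presses the tube against it with 6 N or more (value of joint sleeve above 0.044 m and value of joint pin below 0.0012 m and contact force between pin and sleeve above 6 N), for 0.2 s.
At the end, for the whole second after the job is handed in: The outer tube is drawn out by more than 44 mm and the button stands fully out (within 1.2 mm) through the next hole, locking it there; the robot has let go (value of joint sleeve above 0.044 m and value of joint pin below 0.0012 m); the robot touches nothing.
It fails at once if more than 20 N between the button and the tube (the button bends) (contact force between pin and sleeve above 20 N).
It fails at once if a bystander is shifted by more than 15 mm (distance of any of bowl, coupling, pitcher from where it was at the start of the episode above 0.015 m).
It also fails if it takes over 58 s, if anything falls off the work surface, if the arm or the gripper's body presses on something with over 40 N, if the wrist force passes 120 N, or if a joint passes its speed limit or range.

### The arm

A 6-joint arm with a two-finger parallel gripper is mounted at the origin on the work surface. World frame = base frame: x ahead of the robot, y to its left, z up, the work surface at z = 0. Lengths are in mm, angles in rad, forces in N, time in s.
With the tool pointing down it reaches from about 300 to 1000 mm from the base axis. Payload 5.1 kg.
Tool frame: the origin (TCP) lies at the very end of the fingers, on their centre line; the grasp point (between the pads) lies 19 mm behind it (r.tcp_to_grasp is the z of the grasp point in the tool frame, in mm); z points along the fingers, y is the line along which they close (so a half turn about z gives the same grasp; the last joint's range is limited). The gripper opens to 95 mm and grips with 3 to 60 N. Pads are 20 mm wide; open, the fingers measure 119 mm over their backs; the gripper's body (75 mm by 180 mm) begins 59 mm behind the grasp point.
Start: joints at [1.06, 0.124, 1.65, -0, 1.367, -0.083], TCP at [269.684, 591.401, 214.656] pointing down, gripper open.
Joint ranges: [-2.61, 2.61], [-1.02, 2.33], [0.03, 2.71], [-1.35, 4.49], [0.32, 2.68], [-2.91, 2.91]. Speed limits (rad/s): [2.57, 2.57, 3.14, 3.14, 3.14, 3.14].

### API

Orientations are given as a unit quaternion [w, x, y, z].
In Python, from bench import r, grip, solver, capture, ticket, boxes_of, tip_of gives the robot as it stands. Calls block until the motion is done:
- r.move_to(position, orientation): joint-space move of the TCP to a pose.
- r.servo_line(position, rot=None, feed=150, max_force=None): straight line of the TCP; rot=None keeps the orientation; feed is the mean speed in mm/s. With max_force (N) it stops when the force on the tool has changed by that much, and returns True; else False.
- r.movej(angles): joint-space move.
- grip(opening): finger opening in mm; the grip force is fixed at half the most; returns when the fingers have stopped.
- r.wait(seconds).
- solver.ik(position, orientation): joint angles nearest the present ones, or None.
- r.get_state(): the state.
- capture(name): name is "scene" or "top" or "wrist"; returns a dict with "img" (400x640x3 uint8, red, green, blue), "range_z" (400x640 float32, mm along the optical axis (not along the pixel's ray), 0 where there is no reading), "vfov" (degrees; the focal length in pixels is half the picture's height over the tangent of half this angle, whatever the lens; pixels are square), "cx", "cy" (the principal point, pixels), "dist_coeffs" ([k1, k2, p1, p2, k3] as OpenCV has them; the pictures are not rectified), "xyz" and "orientation" of the camera in the world; the wrist camera has in their place "T_tool_cam" (4x4, takes a point from camera to tool coordinates, whose origin is the TCP and whose axes are the flange's). Camera axes: x right, y up, looking along -z (the intrinsics and any distortion apply to the point x, -y, -z); pixel columns grow to the right and rows downward; lengths in mm; the calibration is good to about 2 mm. A picture is of the moment at which its call begins: read the wrist's pose just before it.
A pose or a line that the arm cannot do raises r.IKError and nothing moves.
- ticket.sign_off(): hands the job in; it is judged then, once.
Trained networks look in the newest picture that a camera, given by its name, has taken for a name from the list of things; names that differ only in an ending like _2 or _b are one class to them, and where a whole thing is asked for, a point or a joint stands for the part that bears it (a point fixed in the world has none). Each returns a list of dicts, best first, with "conf" (0 to 1); they miss things now and then, are a little off and sometimes report something else, mostly with a low value. They report only what shows in the picture. A call takes as long as a camera call.
- boxes_of(camera, query): "extent" ([centre column, centre row, width, height] in pixels, round what is visible of it).
- tip_of(camera, query): "point" ([row, column] in pixels: a listed point, or the origin of a listed thing).
The state is a dict: "time_s": time; "joint_positions": joint angles; "joint_vel": joint speeds; "tau": joint torques, N m; "tool_pos": TCP position; "orientation": TCP orientation; "ft_force": force on the tool from outside, world axes, zero at the start; "ft_torque": the same for the moment, N m; "grip_width": finger opening in mm; "grasp_force": force on a finger pad.
Only numpy, scipy, OpenCV 4.12 (cv2) and the standard library are available. Lean on these libraries where they do the work, as an engineer would, in place of code of your own. Each camera call takes 0.05 s, during which the arm holds its last target. There are 200 camera calls.

## Working session

There is one attempt and no reset: what is moved stays moved. The work goes in short steps, each a Python script; the robot and the scene stay as the last script left them, time stands still between calls to the robot, and variables do not carry over. Pictures are saved under pics/ and viewed, at most 10 in all, crops included, and the job is handed in when it is done.

```bash
ls; mkdir -p pics; cat > h.py <<'E'
import numpy as np, cv2
from scipy.spatial.transform import Rotation as R
from bench import r, grip, solver, capture, ticket, boxes_of, tip_of
def q2R(q): return R.from_quat([q[1],q[2],q[3],q[0]]).as_matrix()
def R2q(M):
    q=R.from_matrix(M).as_quat(); return [q[3],q[0],q[1],q[2]]
def shot(name):
    s=r.get_state(); c=capture(name)
    if 'T_tool_cam' in c:
        T=np.eye(4); T[:3,:3]=q2R(s['orientation']); T[:3,3]=s['tool_pos']; T=T@np.array(c['T_tool_cam'])
        c['Rw'],c['p']=T[:3,:3],T[:3,3]
    else: c['Rw'],c['p']=q2R(c['orientation']),np.array(c['xyz'])
    return c
def ray(c,row,col):
    f=200/np.tan(np.radians(c['vfov'])/2)
    K=np.array([[f,0,c['cx']],[0,f,c['cy']],[0,0,1.]])
    u=cv2.undistortPoints(np.array([[[col,row]]],float),K,np.array(c['dist_coeffs'],float)).ravel()
    return c['Rw']@np.array([u[0],-u[1],-1.])   # times depth
def deproj(c,row,col):
    z=c['range_z'][int(row)-1:int(row)+2,int(col)-1:int(col)+2]; z=z[z>0]
    return c['p']+ray(c,row,col)*np.median(z) if z.size else None
def atz(c,row,col,z):
    d=ray(c,row,col); return c['p']+d*(z-c['p'][2])/d[2]
def tri(obs):
    A=np.zeros((3,3));b=np.zeros(3)
    for c,row,col in obs:
        d=ray(c,row,col); d/=np.linalg.norm(d); P=np.eye(3)-np.outer(d,d); A+=P;b+=P@c['p']
    return np.linalg.solve(A,b)
def save(c,n): cv2.imwrite('pics/'+n+'.png',c['img'][:,:,::-1])
E
cat > a.py <<'E'
from h import *
np.set_printoptions(precision=1,suppress=True)
C={}
for n in ('scene','top'):
    c=shot(n); save(c,n); C[n]=c; print(n,c['p'],c['vfov'])
    for q in ('holder','clamp','tube_mid','brush','pin_tip','bowl','coupling','pitcher'):
        t=tip_of(n,q)[:2]
        for o in t:
            c.setdefault(q,(c,*o['point'])); print(n,q,round(o['conf'],2),np.array(o['point']),deproj(c,*o['point']))
for q in ('clamp','tube_mid','brush','pin_tip','bowl','coupling','pitcher'):
    if q in C['scene'] and q in C['top']: print('tri',q,tri([C['scene'][q],C['top'][q]]))
cv2.imwrite('pics/both.png',cv2.resize(np.vstack([C['scene']['img'],C['top']['img']])[:,:,::-1],(480,600)))
E
python3 a.py
```

```text
pics
scene [1116.2  547.1  726.9] 56.82561217409214
scene holder 0.97 [193.3 270.9] [554.   38.3   5.3]
scene clamp 0.97 [189.8 220.5] [676.1 -18.3  86.8]
scene tube_mid 0.66 [166.  276.2] [513.   32.   73.2]
scene brush 0.68 [157.9 307.4] [437.   84.6  73.6]
scene brush 0.41 [169.6 237.8] [552.2 -79.5  36.8]
scene pin_tip 0.16 [165.3 278.6] [506.7  35.5  72.9]
scene bowl 0.91 [163.1 237. ] [ 513.8 -120.3   16.3]
scene coupling 0.77 [226.3 290.8] [628.1 160.   12.1]
scene coupling 0.49 [287.7 433.1] [650.8 529.3  77.8]
scene pitcher 0.67 [290.4 435.4] [648.3 535.1  69.6]
scene pitcher 0.36 [225.6 290.3] [628.8 159.   14.8]
top [405.4 198.  957.1] 52.69966677701532
top holder 0.86 [211.4 376.6] [527.4  35.5  71.6]
top holder 0.42 [222.3 380.6] [501.8  32.2  73.5]
top clamp 0.82 [139.5 390.4] [677.2 -22.2 100.4]
top tube_mid 0.95 [225.7 379.9] [494.8  35.   72.6]
top brush 0.6 [270.2 371.4] [403.5  73.3  75.4]
top brush 0.55 [190.7 319.7] [611.  148.1  -0.7]
top bowl 0.59 [210.6 440.9] [ 511.  -124.3   15.7]
top coupling 0.71 [191.7 317.8] [608.9 153.2   1.6]
top pitcher 0.71 [228.4 164.5] [556.  474.8 149.9]
top pitcher 0.22 [192.1 320.9] [606.7 145.9   1.4]
tri clamp [678.4 -21.5  88.6]
tri tube_mid [499.1  27.6  60.1]
tri brush [404.9  66.2  43.6]
tri bowl [ 510.9 -124.6   12.7]
tri coupling [612.5 150.5  -9.5]
tri pitcher [587.  532.9 -17.2]
```

View pics/both.png

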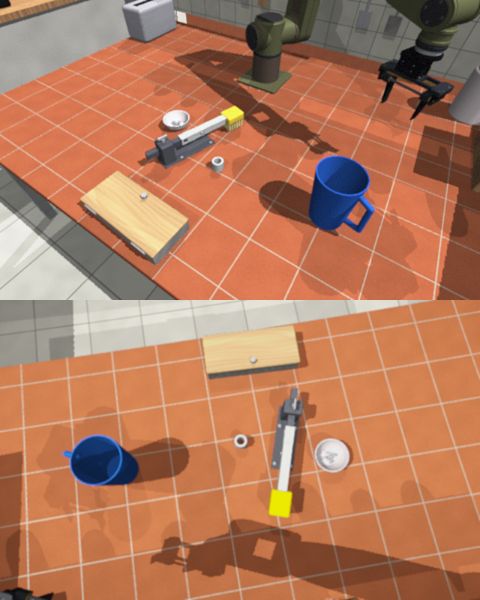

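```bash
cat > b.py <<'E'
from h import *
np.set_printoptions(precision=1,suppress=True)
cl=np.array([678,-21.5]);tm=np.array([499,27.6]); 
x=tm-cl; print(np.linalg.norm(x),np.degrees(np.arctan2(x[1],x[0])))
x/=np.linalg.norm(x); y=np.array([-x[1],x[0]])
print('x',x,'y',y,'button',cl+142.5*x, 'tip', cl+142.5*x-17.5*y)
E
python3 b.py
```

```text
185.6119877594117 164.66095331440044
x [-1.   0.3] y [-0.3 -1. ] button [540.6  16.2] tip [545.2  33.1]
```

The scene view shows the clamp at (168,150) and the yellow brush at (232,117), which points toward the robot. In the top view the clamp is at (292,408), the brush at (281,503), the bowl at (332,456) and the coupling at (240,441). The button faces world +y, on the coupling side. Next I'll take closer wrist views.

```bash
cat >> h.py <<'E'
def down(th):
    "tool z down, tool y along +-holder y; th = holder x angle (rad)"
    out=[]
    for s in (1,-1):
        y=s*np.array([-np.sin(th),np.cos(th),0]); z=np.array([0,0,-1.]); out.append(np.c_[np.cross(y,z),y,z])
    return out
def best(p,th):
    c=[(abs(j[5]),M) for M in down(th) if (j:=solver.ik(list(p),R2q(M))) is not None]
    return min(c,key=lambda t:t[0])[1]
E
cat > c.py <<'E'
from h import *
np.set_printoptions(precision=2,suppress=True)
th=np.radians(163.7); x=np.array([np.cos(th),np.sin(th),0]);y=np.array([-np.sin(th),np.cos(th),0]);z=np.array([0,0,1])
b=np.array([541,16.,0])
M=best(b+250*z,th); print(M)
T=np.array(capture('wrist')['T_tool_cam']); print(T)
cam=M@T[:3,3]; look=M@T[:3,:3]@[0,0,-1]; print('cam off',cam,'look',look)
# view 1: straight above, aim at z=60 point b
def aim(Mx,target,h):
    R_=Mx; l=R_@T[:3,:3]@np.array([0,0,-1.]); return target-l*h-R_@T[:3,3]
V=[]
for tag,tilt,h in (('v1',0,300),('v2',0.6,300)):
  for sg in (1,):
    # tilt about holder x so camera looks from -y side toward +y
    M2=R.from_rotvec(x*tilt*sg).as_matrix()@M
    p=aim(M2,b+20*x+60*z,h); print(tag,p,'look',M2@T[:3,:3]@[0,0,-1.])
    try: r.move_to(list(p),R2q(M2))
    except r.IKError as e: print('IK',e); continue
    c=shot('wrist'); save(c,tag); V.append(c)
    for q in ('clamp','tube_mid','brush','pin_tip','holder'):
        for o in tip_of('wrist',q)[:2]:
            print(q,round(o['conf'],2),np.array(o['point']),deproj(c,*o['point'])); c.setdefault(q,(c,*o['point']))
for q in ('clamp','tube_mid','brush','pin_tip','holder'):
    if len(V)==2 and q in V[0] and q in V[1]: print('tri',q,tri([V[0][q],V[1][q]]))
import pickle; pickle.dump([{k:c[k] for k in ('img','range_z','vfov','cx','cy','dist_coeffs','Rw','p')} for c in V],open('v.pkl','wb'))
cv2.imwrite('pics/w.png',cv2.resize(np.vstack([c['img'] for c in V])[:,:,::-1],(480,300*len(V))))
print(r.get_state()['time_s'])
E
python3 c.py
```

```text
[[-0.96  0.28  0.  ]
 [ 0.28  0.96  0.  ]
 [ 0.   -0.   -1.  ]]
[[   0.      0.97    0.25   70.69]
 [   1.     -0.      0.     -0.24]
 [   0.      0.25   -0.97 -170.99]
 [   0.      0.      0.      1.  ]]
cam off [-67.91  19.61 170.99] look [ 0.24 -0.07 -0.97]
v1 [517.48  23.32 179.4 ] look [ 0.24 -0.07 -0.97]
pin_tip 0.39 [215.2 341.3] [539.73  34.88  73.74]
holder 0.59 [203.5 327.2] [525.88  25.93  74.05]
v2 [536.38  87.95 158.31] look [ 0.09 -0.6  -0.8 ]
tube_mid 0.83 [175.1 326.6] [502.85  43.65  73.89]
brush 0.74 [ 45.1 330.3] [409.15  75.84  77.08]
holder 0.71 [207.1 358.4] [544.34  26.66   7.03]
tri holder [546.31  21.2   -1.79]
4.3
```

View pics/w.png

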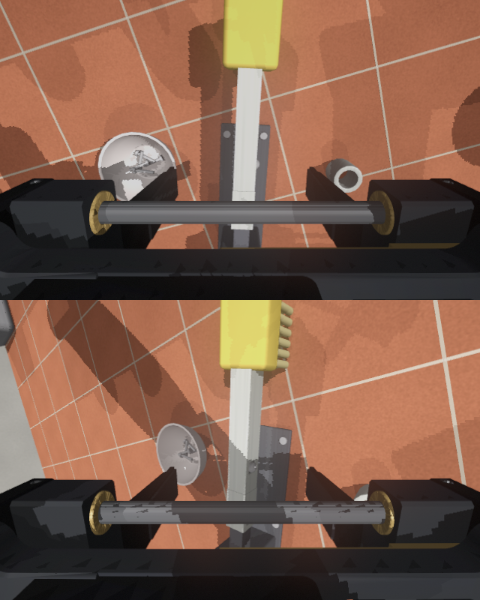

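Both wrist views show the tube running vertically through the picture, but the gripper hides the button area (about (240,200) in the upper one). The yellow brush edge is at about (250,70). I'll shift the arm toward the clamp to see the button, and fit the tube from depth.

```bash
cat > d.py <<'E'
from h import *
import pickle
np.set_printoptions(precision=2,suppress=True)
def cloud(c):
    f=200/np.tan(np.radians(c['vfov'])/2); K=np.array([[f,0,c['cx']],[0,f,c['cy']],[0,0,1.]])
    vv,uu=np.mgrid[:400,:640]; pts=np.stack([uu,vv],-1).reshape(-1,1,2).astype(float)
    u=cv2.undistortPoints(pts,K,np.array(c['dist_coeffs'],float))[:,0]
    d=c['range_z'].reshape(-1,1); P=c['p']+(np.c_[u[:,0],-u[:,1],-np.ones(len(u))]*d)@c['Rw'].T
    return P,d[:,0]>0,c['img'].reshape(-1,3)
V=pickle.load(open('v.pkl','rb'))
P,ok,col=cloud(V[0]); col=col.astype(int)
yel=ok&(col[:,0]>150)&(col[:,2]<0.6*col[:,0])&(col[:,1]>0.75*col[:,0])&(abs(P[:,2]-76)<6)
white=ok&(col.max(1)-col.min(1)<45)&(col.min(1)>90)&(P[:,2]>66)&(P[:,2]<80)
th=np.radians(163.7)
for _ in range(3):
    x=np.array([np.cos(th),np.sin(th)]);y=np.array([-x[1],x[0]]); 
    o=np.array([541,16.]); w=P[white][:,:2]-o; s,t=w@x,w@y
    k=(s>10)&(s<105)&(abs(t)<25); bins=np.arange(10,105,5); A=[]
    for a in bins:
        m=k&(s>=a)&(s<a+5)
        if m.sum()>20: lo,hi=np.percentile(t[m],[1,99]); A.append((a+2.5,(lo+hi)/2,hi-lo))
    A=np.array(A); p=np.polyfit(A[:,0],A[:,1],1); th+=np.arctan(p[0]); print(np.degrees(th),p,A[:,2].mean(),np.median(P[white][k][:,2]))
w=P[yel][:,:2]-o; s,t=w@x,w@y
print('brush s pct',np.percentile(s,[0,1,5]),'t',np.percentile(t,[1,99]),'z',np.median(P[yel][:,2]))
# third view
X=np.r_[x,0];Y=np.r_[y,0];Z=np.array([0,0,1.]); b=np.r_[o,0]+p[1]*Y
M=best(b+250*Z,th); T=np.array(capture('wrist')['T_tool_cam'])
M2=R.from_rotvec(X*0.65).as_matrix()@M
l=M2@T[:3,:3]@np.array([0,0,-1.]); pos=b-17*Y+60*Z-45*X-l*270-M2@T[:3,3]; print(pos)
r.move_to(list(pos),R2q(M2)); c=shot('wrist'); save(c,'v3')
for q in ('tube_mid','pin_tip','clamp'):
    for o_ in tip_of('wrist',q)[:2]: 
        pt=o_['point']; P0=atz(c,*pt,60); print(q,round(o_['conf'],2),np.array(pt),deproj(c,*pt),'z60:',P0,'s,t',(P0[:2]-o)@x,(P0[:2]-o)@y-p[1])
pickle.dump([{k:c[k] for k in ('img','range_z','vfov','cx','cy','dist_coeffs','Rw','p')}],open('v3.pkl','wb'))
print(r.get_state()['time_s'])
E
python3 d.py
```

```text
161.07895635925442 [-0.05 -4.21] 25.24194196213367 73.97684740681976
161.0376629683761 [-0.   -4.17] 25.2181604618429 73.98033470086011
161.0380107907935 [ 0.   -4.17] 25.218477261331042 73.98033470086011
brush s pct [111.27 112.32 115.18] t [-33.14  23.81] z 76.7142618071814
[611.3   72.96 131.61]
tube_mid 0.95 [ 87.8 306.4] [509.75  44.89  73.9 ] z60: [504.82  34.3   60.  ] s,t 40.16574301026663 -1.3736681212995832
pin_tip 0.74 [141.  320.2] [548.    36.89  63.92] z60: [547.41  33.9   60.  ] s,t -0.2503329164466095 -14.837333993822444
clamp 0.84 [311.  288.5] [675.58 -20.31  91.46] z60: [692.99 -58.35  60.  ] s,t -167.9054553455657 25.09919817592979
4.975
```

View pics/v3.png

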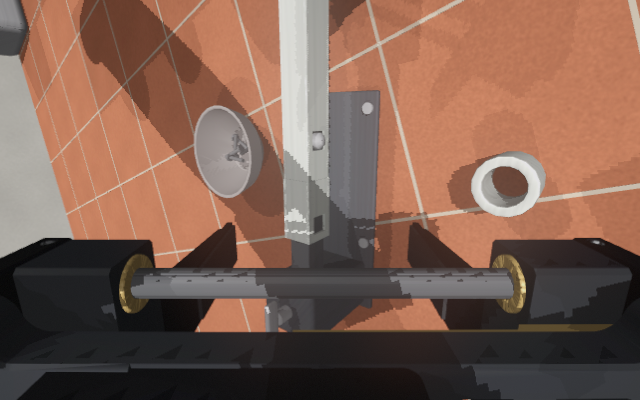

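The picture shows the button at (320,140), exactly where the network puts it, and the next hole in the ferrule at (319,224). The tube angle is 161.0° and the tube is 25 mm wide at z 74, which fits the sizes given. Next I'll pinch it at the button.

```bash
cat > g.py <<'E'
from h import *
import pickle
np.set_printoptions(precision=2,suppress=True)
th=np.radians(161.04); X=np.array([np.cos(th),np.sin(th),0]);Y=np.array([-X[1],X[0],0]);Z=np.array([0,0,1.])
o=np.array([541,16.,0]); b=o-4.17*Y+0.4*X
c=pickle.load(open('v3.pkl','rb'))[0]
# next hole, intersect with wall plane t=-13
for pt in ((224,319),(141,320)):
    d=ray(c,*pt); k=((b-13*Y-c['p'])@Y)/(d@Y); P=c['p']+k*d; print('on wall',P,'s',(P-b)@X)
M=best(b+150*Z,th); q=R2q(M)
r.move_to(list(b+160*Z),q); grip(62)
print(r.servo_line(list(b+41*Z),feed=80,max_force=8))
s=r.get_state(); print(s['tool_pos'],s['ft_force'],s['grip_width'])
f0=np.array(s['ft_force'])
for w in (36,20):
    grip(w); s=r.get_state(); f=np.array(s['ft_force'])-f0
    print(w,s['grip_width'],s['grasp_force'],'fx fy fz',f@X,f@Y,f[2],s['tool_pos'],s['time_s'])
np.save('f0.npy',f0); np.save('frame.npy',np.array([b,X,Y]))
E
python3 g.py
```

```text
on wall [612.42   9.62  59.56] s -70.01436866279997
on wall [547.04  32.08  57.87] s -0.8892376142835894
False
[542.49  20.06  41.64] [ 0.54  0.42 -0.02] 62.11868391374832
36 36.172308027222186 0.7672752402413607 fx fy fz 0.9863381886488167 -0.1260405874352779 -0.32297915113638476 [542.08  20.34  41.03] 8.625
20 25.3893264316662 29.99847055543796 fx fy fz 0.9485646082294324 -4.403202439866557 -0.19448417905804943 [542.31  20.88  41.1 ] 8.9667
```

```bash
cat > p.py <<'E'
from h import *
np.set_printoptions(precision=2,suppress=True)
b,X,Y=np.load('frame.npy'); f0=np.load('f0.npy'); p0=np.array(r.get_state()['tool_pos']); np.save('p0.npy',p0)
def st(d):
    s=r.get_state(); f=np.array(s['ft_force'])-f0
    print('cmd %.1f at %.2f  fx %.2f fy %.2f w %.2f t %.2f'%(d,(np.array(s['tool_pos'])-p0)@X,f@X,f@Y,s['grip_width'],s['time_s'])); return f@X
for d in np.arange(1,13,1):
    hit=r.servo_line(list(p0+d*X),feed=8,max_force=13); fx=st(d)
    if hit or abs(fx)>14: print('stop',hit); break
E
python3 p.py
```

```text
cmd 1.0 at 0.24  fx -4.59 fy -1.56 w 25.65 t 9.28
cmd 2.0 at 1.15  fx -5.27 fy -1.93 w 25.94 t 9.55
cmd 3.0 at 2.13  fx -4.51 fy -1.38 w 25.88 t 9.82
cmd 4.0 at 3.05  fx -5.48 fy -1.92 w 26.05 t 10.10
cmd 5.0 at 3.65  fx -7.02 fy -1.34 w 26.03 t 10.38
cmd 6.0 at 4.11  fx -9.18 fy -2.30 w 26.07 t 10.65
cmd 7.0 at 4.89  fx -10.34 fy -2.35 w 25.80 t 10.93
cmd 8.0 at 8.18  fx 0.99 fy -1.91 w 25.51 t 11.20
cmd 9.0 at 8.62  fx -3.50 fy -2.03 w 25.67 t 11.47
cmd 10.0 at 9.49  fx -3.59 fy -1.96 w 26.13 t 11.75
cmd 11.0 at 10.44  fx -4.96 fy -1.74 w 25.63 t 12.03
cmd 12.0 at 11.49  fx -4.50 fy -1.76 w 26.13 t 12.30
```

```bash
cat > p2.py <<'E'
from h import *
b,X,Y=np.load('frame.npy'); f0=np.load('f0.npy'); p0=np.load('p0.npy')
def st(d):
    F=[]
    for _ in range(3):
        s=r.get_state(); F.append((np.array(s['ft_force'])-f0)@X); r.wait(0.02)
    print('cmd %.1f at %.2f  fx %.2f w %.2f t %.2f'%(d,(np.array(s['tool_pos'])-p0)@X,np.mean(F),s['grip_width'],s['time_s'])); return np.mean(F)
hit=r.servo_line(list(p0+56*X),feed=22,max_force=8); fx=st(56); 
if hit: print('early stop'); raise SystemExit
d=56
while d<84:
    d+=0.5; r.servo_line(list(p0+d*X),feed=8,max_force=8); fx=st(d)
    if fx<-10: break
for _ in range(5): r.wait(0.15); st(d)
E
python3 p2.py
```

```text
cmd 56.0 at 55.44  fx -4.55 w 25.56 t 14.48
cmd 56.5 at 55.94  fx -3.89 w 25.71 t 14.78
cmd 57.0 at 56.44  fx -4.75 w 25.93 t 15.08
cmd 57.5 at 56.93  fx -3.76 w 25.76 t 15.38
cmd 58.0 at 57.43  fx -4.58 w 26.00 t 15.68
cmd 58.5 at 57.92  fx -4.71 w 25.78 t 15.98
cmd 59.0 at 58.44  fx -4.81 w 25.63 t 16.28
cmd 59.5 at 58.99  fx -4.10 w 25.58 t 16.58
cmd 60.0 at 59.44  fx -3.86 w 25.81 t 16.88
cmd 60.5 at 59.95  fx -4.59 w 25.47 t 17.18
cmd 61.0 at 60.44  fx -4.46 w 26.23 t 17.48
cmd 61.5 at 60.98  fx -5.05 w 25.68 t 17.78
cmd 62.0 at 61.52  fx -4.21 w 25.70 t 18.08
cmd 62.5 at 62.14  fx -4.41 w 25.92 t 18.38
cmd 63.0 at 62.80  fx -3.46 w 25.79 t 18.68
cmd 63.5 at 63.45  fx -4.16 w 25.31 t 18.98
cmd 64.0 at 64.02  fx -4.30 w 25.62 t 19.28
cmd 64.5 at 66.39  fx 5.85 w 25.95 t 19.58
cmd 65.0 at 66.48  fx 5.90 w 26.06 t 19.88
cmd 65.5 at 66.49  fx 6.13 w 25.87 t 20.18
cmd 66.0 at 66.49  fx 5.30 w 25.83 t 20.48
cmd 66.5 at 66.57  fx 4.05 w 25.83 t 20.78
cmd 67.0 at 66.74  fx 1.81 w 26.05 t 21.08
cmd 67.5 at 67.20  fx -0.22 w 25.68 t 21.38
cmd 68.0 at 67.91  fx -0.70 w 25.98 t 21.68
cmd 68.5 at 68.41  fx -1.88 w 25.94 t 21.98
cmd 69.0 at 69.00  fx -1.30 w 25.76 t 22.28
cmd 69.5 at 69.57  fx -1.63 w 26.02 t 22.58
cmd 70.0 at 70.05  fx -1.52 w 25.89 t 22.88
cmd 70.5 at 70.37  fx -2.79 w 25.87 t 23.18
cmd 71.0 at 70.55  fx -3.78 w 25.79 t 23.48
cmd 71.5 at 70.73  fx -4.36 w 25.73 t 23.78
cmd 72.0 at 70.88  fx -6.13 w 25.58 t 24.08
cmd 72.5 at 71.02  fx -7.73 w 25.43 t 24.38
cmd 73.0 at 71.18  fx -8.92 w 25.76 t 24.68
cmd 73.5 at 71.31  fx -10.04 w 26.15 t 24.98
cmd 73.5 at 71.34  fx -9.71 w 25.90 t 25.18
cmd 73.5 at 71.33  fx -10.59 w 25.88 t 25.38
cmd 73.5 at 71.33  fx -10.34 w 26.02 t 25.58
cmd 73.5 at 71.33  fx -10.34 w 25.50 t 25.78
cmd 73.5 at 71.32  fx -10.30 w 25.81 t 25.98
```

The button snapped out at 66 mm, its edge caught at about 70.5 mm, and a 10.3 N tug held for 1 s. Now I'll relax the pull, release and check.

```bash
cat > e.py <<'E'
from h import *
b,X,Y=np.load('frame.npy'); f0=np.load('f0.npy'); p0=np.load('p0.npy')
r.servo_line(list(p0+71*X),feed=8)
s=r.get_state(); print((np.array(s['ft_force'])-f0)@X)
grip(62); p=np.array(s['tool_pos']); r.servo_line([p[0],p[1],190],feed=120)
Z=np.array([0,0,1.]); M=best(b+250*Z,np.arctan2(X[1],X[0])); T=np.array(capture('wrist')['T_tool_cam'])
M2=R.from_rotvec(X*0.65).as_matrix()@M
l=M2@T[:3,:3]@np.array([0,0,-1.]); r.move_to(list(b-17*Y+60*Z-45*X-l*270-M2@T[:3,3]),R2q(M2))
c=shot('wrist'); save(c,'v4'); s=r.get_state(); print(s['time_s'],s['ft_force'])
for q in ('tube_mid','pin_tip'):
    for t in tip_of('wrist',q)[:1]:
        d=ray(c,*t['point']); k=((b-17.5*Y-c['p'])@Y)/(d@Y); print(q,t,'s',(c['p']+k*d-b)@X)
E
python3 e.py
```

```text
-2.644311490805415
29.5 [ 0.36933549 -0.32503903  0.03776573]
tube_mid {'point': [139.7, 323.1], 'conf': 0.37} s 1.6920885581300875
pin_tip {'point': [142.1, 320.6], 'conf': 0.73} s 0.06093810346763995
```

View pics/v4.png

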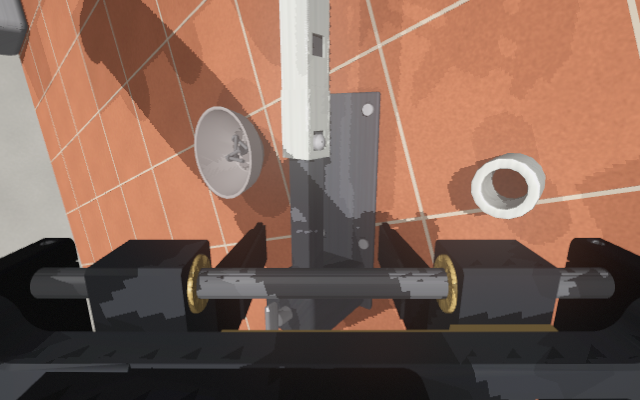

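The button stands out through the ferrule's hole at (319,142), and the first hole is now at (317,44). The bowl and coupling haven't moved, and the arm is clear of everything.

```bash
python3 -c "
from bench import ticket; print(ticket.sign_off())"
```

```text
the job is handed in; nothing more can be done
None
```

The handle is drawn out about 70 mm and locked, with the button standing out through the next hole; it held a tug of about 10 N for 1 s, I let go, and the job is handed in (the hand-in gave no verdict).

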